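# Clamp a shark tooth cluster in the ratchet specimen holder

## Task

Set the tan shark tooth cluster, teeth up, on the bed of the blue ratchet clamp between its two orange rubber jaw faces and let go of it, then take the yellow upright handle and pump the lever in full strokes, out and back, so the jaw creeps in one tooth a stroke. Stop pumping as soon as a full stroke takes about 10 N or more at the handle, so the cluster is held firmly but not cracked by a further stroke, let the lever go back to its rest and let go of it. Leave the plaster offcuts where they are.

Things in the scene. Friction and masses are not known exactly. Their poses are not given: they have to be found in the camera images.
- clamp: Blue clamp bolted to the bench: base plate 100 (x) x 280 (y) x 10 mm thick, its top is the bed. Origin at bench level between jaw bay and lever, z up. The moving jaw closes along -y. Its orange rubber pad (36 mm wide in x, top 48 mm above the bench) is sprung (2.5 N/mm) on a pin rack that a pawl holds; it starts at an unmeasured place, 64 to 89 mm from the fixed jaw's face.
- anvil: The fixed jaw, blue, 36 mm wide, top 50 mm above the bench, orange rubber face looking along +y. Its frame is that of clamp (same origin and axes); the rubber face lies at y = -95 mm, x = 0. Clamping force is the force between this jaw and the cluster.
- lever (a joint): Red lever's angle about its vertical pivot, rad: 0 at rest, 0.36 at the stop, growing as the handle goes towards the jaws (clamp -y); a light spring returns it. A stroke to 0.33 and back to 0 moves the rack one 8 mm tooth. Push at the handle held at 0.33: 1 to 4 N jaw free; 5 to 8 N first pinch (10 N clamping, loose); 11 to 15 N next tooth (28 N, right); 17 N or more one further (too tight).
- grip (a point): Centre of the yellow upright round handle (a freely turning sleeve) at the lever's end: cylinder 24 mm in diameter, 56 to 104 mm above the bench, this point 79 mm up, 105 mm from the pivot axis. At lever angle t the arm from pivot to handle points along the clamp's -x turned about z by t - 0.18 rad. The arm below the handle is 18 mm wide, its top 54 mm above the bench.
- cluster_center (a point): Centre (20 mm above the underside) of the loose tan shark tooth cluster, about 200 g: a rock block 40 mm (own x) x 50 mm (own y) x 40 mm high with pale teeth standing to 62 mm above the underside, inside its outline. Grasp across the 40 mm (x) sides; the 50 mm length goes along the clamp's y, either way round.
- cluster: The same cluster; origin at the centre of its underside, axes as above.
- offcut_a: Larger grey plaster jacket offcut, stepped, 70 x 52 x 44 mm, loose bystander; origin at the centre of its underside.
- offcut_b: Smaller grey plaster jacket offcut, stepped, 60 x 60 x 37 mm, loose bystander; origin at the centre of its underside.
- bed (a point): Where the cluster's underside goes before pumping: on the bed's top, 10 mm above the bench, at x = 0, y = -65 mm of the clamp (leaves 5 mm to the fixed jaw and 10 mm or more to the pad). Axes as clamp. Pumping pushes the cluster the rest of the way to the fixed jaw.
- pivot (a point): Top of the lever's vertical pivot, 54 mm above the bench, at x = +36, y = +70 mm of the clamp. Axes as clamp.
There are look-alikes about, which are no part of the job. There is more than one size of the cluster; the job needs the largest.

How it is judged:
By the outcome, as a careful person would: the job done as asked, in the order asked, and still so for the second after the job is handed in, with the robot touching nothing.
It also fails if it takes over 72 s, if anything falls off the work surface, if the arm or the gripper's body presses on something with over 40 N, if the wrist force passes 120 N, or if a joint passes its speed limit or range.

## Robot

A 6-joint arm with a two-finger parallel gripper is mounted at the origin on the work surface. World frame = base frame: x ahead of the robot, y to its left, z up, the work surface at z = 0. Lengths are in mm, angles in rad, forces in N, time in s.
With the tool pointing down it reaches from about 275 to 825 mm from the base axis. Payload 4.9 kg.
Tool frame: the origin (TCP) lies at the very end of the fingers, on their centre line; the grasp point (between the pads) lies 19 mm behind it; z points along the fingers, y is the direction in which the jaws open and shut (so a half turn about z gives the same grasp; the last joint's range is limited). The gripper opens to 85 mm and grips with 20 to 120 N. Pads are 22 mm wide; open, the fingers measure 114 mm over their backs; the gripper's body (76 mm by 85 mm) begins 54 mm behind the grasp point. The pads swing forward as they close: fully open they stand 13 mm farther back than shut.
Start: joints at [-1.449, 0.326, -0.193, 1.052, 0, 1.437], TCP at [139.172, -532.118, 231.281] pointing down, gripper open.
Joint ranges: [-2.65, 2.65], [-0.97, 1.79], [-1.3, 1.35], [-1.93, 2.1], [-1.47, 1.37], [-3.14, 3.14]. Speed limits (rad/s): [2.57, 2.57, 3.14, 3.14, 3.14, 3.14].

## Interface

Orientations are given as [roll, pitch, yaw] about the fixed x, y, z axes, in that order (R = Rz(yaw) Ry(pitch) Rx(roll)).
In Python, from bench import bot, solve_ik, imaging gives the robot as it stands. Calls block until the motion is done:
- bot.move_ptp(position, orientation): joint-space move of the TCP to a pose.
- bot.movel(position, rot=None, max_speed=150, threshold=None): straight line of the TCP; rot=None keeps the orientation; max_speed is the mean speed in mm/s. With threshold (N) it stops when the force on the tool has changed by that much, and returns True; else False.
- bot.move_j(angles): joint-space move.
- bot.grip(opening, effort=None): opening from 0.0 (shut) to 1.0 (fully open); effort is the grip in N (None keeps the last); returns when the fingers have stopped.
- bot.dwell(seconds).
- solve_ik(position, orientation): joint angles nearest the present ones, or None.
- bot.get_state(): the state.
- imaging.capture(name): name is "scene" or "top"; returns the picture (420x560x3 uint8, blue, green, red); there is no depth.
- imaging.camera_model(name): a dict with "K" (3x3 intrinsics, pixels), "position" and "rotation" of the camera in the world. Camera axes: x right, y up, looking along -z (the intrinsics and any distortion apply to the point x, -y, -z); pixel columns grow to the right and rows downward; lengths in mm; the calibration is good to about 2 mm. A picture is of the moment at which its call begins. camera_model takes no time and is no camera call.
A pose or a line that the arm cannot do raises bot.IKError and nothing moves.
- bot.sign_off(): hands the job in, once; it reports no verdict.
The state is a dict: "t": time; "qpos": joint angles; "joint_velocities": joint speeds; "effort": joint torques, N m; "tcp_pos": TCP position; "orientation": TCP orientation; "contact_force": force on the tool from outside, world axes, zero at the start; "wrist_torque": the same for the moment, N m; "opening": opening from 0.0 (shut) to 1.0 (fully open).
Only numpy, scipy, OpenCV 4.12 (cv2) and the standard library are available. Lean on these libraries where they do the work, as an engineer would, in place of code of your own. Each camera call takes 0.05 s, during which the arm holds its last target.

## Working session

There is one attempt and no reset: what is moved stays moved. The work goes in short steps, each a Python script; the robot and the scene stay as the last script left them, time stands still between calls to the robot, and variables do not carry over. Pictures are saved under pics/ and viewed, and the job is handed in when it is done.

```bash
mkdir -p pics; ls
python3 - <<'E'
from bench import bot, imaging
import cv2
for n in("scene","top"):
    im=imaging.capture(n); cv2.imwrite(f"pics/{n}0.png",im)
    m=imaging.camera_model(n); print(n,{k:(v.tolist() if hasattr(v,'tolist') else v) for k,v in m.items()})
print(bot.get_state())
E
```

```text
pics
scene {'K': [[400.4826136876179, 0.0, 282.4448065205103], [0.0, 400.4826136876179, 206.1544676398083], [0.0, 0.0, 1.0]], 'position': [844.7695983806616, 215.70488681461165, 741.7330635708739], 'rotation': [0.5117166321802211, -0.013011791245081783, 2.41076764972145]}
top {'K': [[425.9036650770361, 0.0, 281.7914901269877], [0.0, 425.9036650770361, 205.38997163908604], [0.0, 0.0, 1.0]], 'position': [396.4106510809785, -56.688088850761154, 925.489593429497], 'rotation': [0.20844522448485892, 0.004866397547646395, -1.6073481473289366]}
{'t': 0.1, 'qpos': array([-1.44919163e+00,  3.26873195e-01, -1.93476818e-01,  1.05198114e+00,
        2.10696570e-05,  1.43659173e+00]), 'joint_velocities': array([-0.0002207 , -0.00125283,  0.00061803, -0.00102234,  0.00057999,
        0.00112954]), 'effort': array([ 2.04186626e-04, -4.44241762e+01,  2.63037050e+01,  7.95649365e-03,
       -1.36200661e-04, -1.22176377e-05]), 'tcp_pos': array([ 139.11828956, -531.58921788,  230.58093847]), 'orientation': array([-3.14007444e+00, -2.26243486e-04,  2.55809106e-01]), 'contact_force': array([0.34097402, 0.27498658, 1.32740393]), 'wrist_torque': array([-0.00739488, -0.02184959, -0.03033934]), 'opening': 0.9951429693700933}
```

View pics/scene0.png

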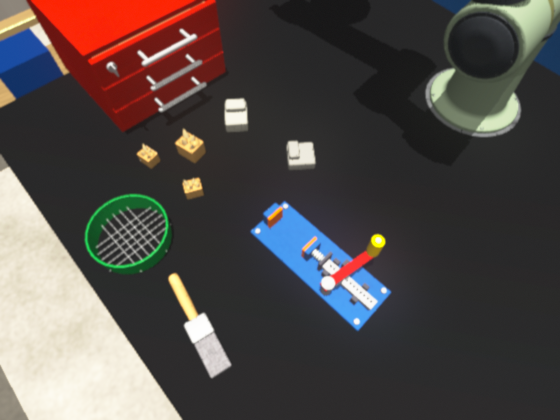

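View pics/top0.png

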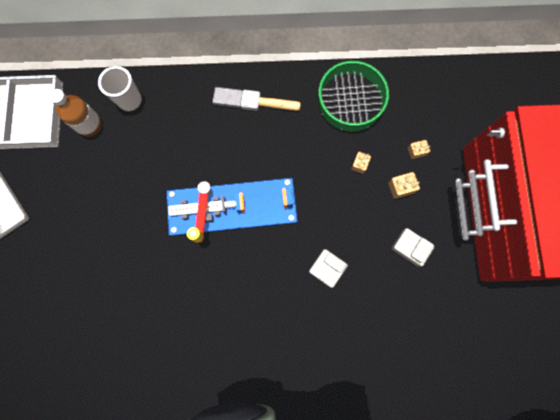

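The three tan clusters in the top view are at about (405,185), (420,149) and (361,162). The one at (405,185) looks largest. I'll confirm that in enlarged crops.

Run:
```python
import cv2
t=cv2.imread("pics/top0.png"); s=cv2.imread("pics/scene0.png")
def crop(im,x0,y0,x1,y1,f,n):
    c=cv2.resize(im[y0:y1,x0:x1],None,fx=f,fy=f,interpolation=cv2.INTER_CUBIC); 
    for x in range((x0+9)//10*10,x1,10): cv2.line(c,(int((x-x0+.5)*f),0),(int((x-x0+.5)*f),6 if x%50 else 14),(0,255,255),1)
    for y in range((y0+9)//10*10,y1,10): cv2.line(c,(0,int((y-y0+.5)*f)),(6 if y%50 else 14,int((y-y0+.5)*f)),(0,255,255),1)
    cv2.imwrite(n,c)
crop(t,340,130,440,205,8,"pics/c_top.png")
crop(t,160,170,310,250,5,"pics/c_clamp.png")
crop(s,130,120,220,205,7,"pics/c_scene.png")
crop(s,240,190,400,340,4,"pics/c_sclamp.png")
```

```text
(no output)
```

View pics/c_top.png

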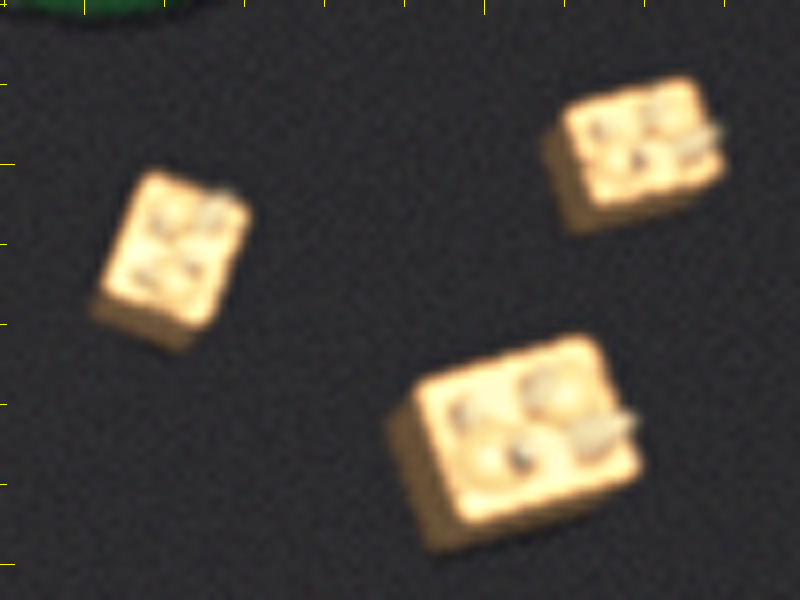

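View pics/c_clamp.png

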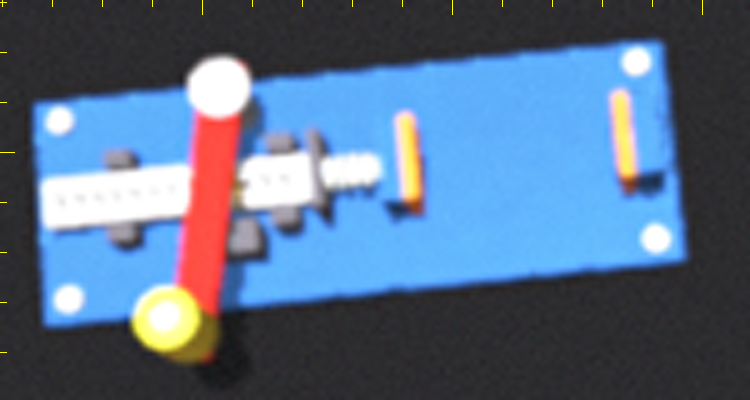

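View pics/c_scene.png

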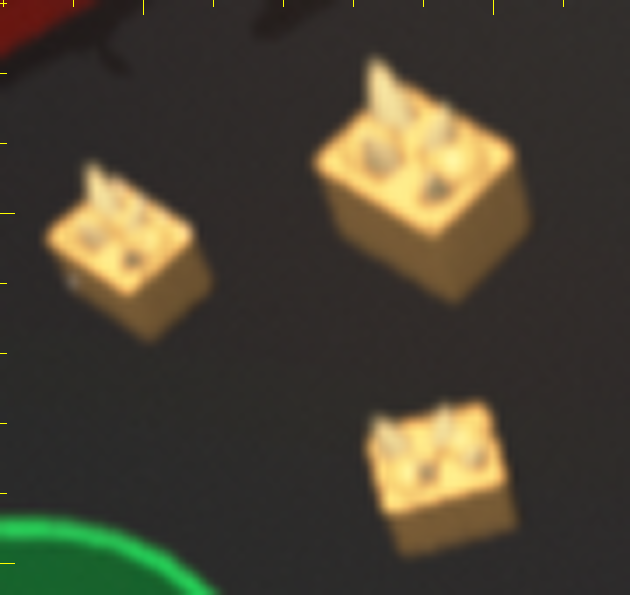

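View pics/c_sclamp.png

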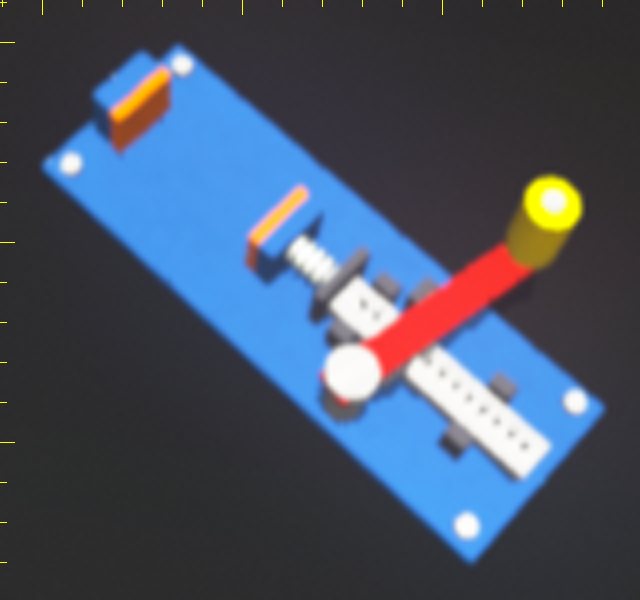

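The cluster at (405,185) in the top view, (190,146) in the scene view, is clearly bigger than the two near (420,149) and (361,162). I'll check its size metrically in the fit.

```bash
cat > geo.py <<'E'
import numpy as np, cv2
from scipy.spatial.transform import Rotation as R
from scipy.optimize import least_squares
from bench import bot, solve_ik, imaging
def proj(n,P):
    m=imaging.camera_model(n); P=np.atleast_2d(np.asarray(P,float))
    r=R.from_euler('xyz',m['rotation']).as_matrix(); c=(P-np.array(m['position']))@r
    K=np.array(m['K']); u=c[:,0]/-c[:,2]; v=-c[:,1]/-c[:,2]
    return np.c_[K[0,0]*u+K[0,2],K[1,1]*v+K[1,2]]
def unproj(n,px,z):
    m=imaging.camera_model(n); K=np.array(m['K']); r=R.from_euler('xyz',m['rotation']).as_matrix()
    d=r@np.array([(px[0]-K[0,2])/K[0,0],-(px[1]-K[1,2])/K[1,1],-1.]); p=np.array(m['position'])
    return p+d*(z-p[2])/d[2]
def fit(obs,x0):
    # obs: (view, pixel, local point); pose x,y,yaw
    def w(p,L):
        c,s=np.cos(p[2]),np.sin(p[2]); L=np.array(L,float); return [p[0]+c*L[0]-s*L[1],p[1]+s*L[0]+c*L[1],L[2]]
    def f(p): return np.concatenate([proj(n,w(p,L))[0]-np.array(px) for n,px,L in obs])
    s=least_squares(f,x0,x_scale=[10,10,.1]); return s.x,s.fun.reshape(-1,2)
def T(X,Y,o,f): return (o[0]+X/f-.5,o[1]+Y/f-.5)
def save(im,box,f,n):
    x0,y0,x1,y1=box; c=cv2.resize(im[y0:y1,x0:x1],None,fx=f,fy=f,interpolation=cv2.INTER_CUBIC); cv2.imwrite(n,c)
E
python3 - <<'E'
from geo import *
np.set_printoptions(precision=2,suppress=True)
ct=lambda X,Y:T(X,Y,(340,130),8); cc=lambda X,Y:T(X,Y,(160,170),5); cs=lambda X,Y:T(X,Y,(130,120),7); cq=lambda X,Y:T(X,Y,(240,190),4)
for nm,C in dict(big=[(415,380),(590,337),(640,470),(465,523)],r=[(562,103),(690,77),(725,175),(598,205)],l=[(155,170),(250,212),(205,328),(102,290)]).items():
    h=40 if nm=='big' else 30
    w=np.array([unproj("top",ct(*c),h) for c in C]); print(nm,w.mean(0),[np.linalg.norm(w[i]-w[i-1]).round(1) for i in range(4)])
    if nm=='big': print(w)
S=[(315,160),(515,155),(435,237)]
print(np.array([unproj("scene",cs(*c),40) for c in S]))
obs=[("top",cc(35,103),(50,140,10)),("top",cc(662,42),(50,-140,10)),("top",cc(686,260),(-50,-140,10)),("top",cc(45,326),(-50,140,10)),
("scene",cq(43,165),(50,-140,10)),("scene",cq(178,45),(-50,-140,10)),("scene",cq(605,408),(-50,140,10)),("scene",cq(470,562),(50,140,10))]
for o in (obs,obs[:4],obs[4:]):
    p,r=fit(o,[430,0,0]); print("clamp",p); print(r.round(1).tolist())
print("handle",unproj("top",cc(165,318),104),unproj("scene",cq(553,200),104))
print("pivot",unproj("top",cc(219,87),54),unproj("scene",cq(353,372),54))
print("pad face",unproj("top",cc(416,115),48),unproj("top",cc(424,210),48))
E
```

```text
big [ 623.08 -326.19   40.  ] [np.float64(41.1), np.float64(49.3), np.float64(38.6), np.float64(49.7)]
[[ 637.3  -297.25   40.  ]
 [ 647.51 -345.44   40.  ]
 [ 610.13 -355.07   40.  ]
 [ 597.37 -307.01   40.  ]]
r [ 706.22 -369.18   30.  ] [np.float64(30.7), np.float64(36.7), np.float64(29.6), np.float64(36.5)]
l [ 679.45 -238.37   30.  ] [np.float64(37.9), np.float64(28.4), np.float64(35.9), np.float64(29.8)]
[[ 645.37 -348.48   40.  ]
 [ 597.16 -308.78   40.  ]
 [ 634.67 -299.21   40.  ]]
clamp [592.75  51.65   0.06]
[[0.1, 0.3], [0.3, 0.0], [0.4, 0.5], [0.2, 0.3], [-0.6, 0.3], [0.2, 0.0], [0.1, 0.3], [0.1, 0.6]]
clamp [593.39  52.21   0.06]
[[-0.1, 0.0], [0.1, -0.2], [0.1, 0.2], [-0.1, -0.0]]
clamp [592.2   51.2    0.06]
[[-0.5, -0.0], [0.3, -0.3], [0.1, -0.1], [0.1, 0.2]]
handle [521.63 116.68 104.  ] [519.12 114.87 104.  ]
pivot [626.92 105.08  54.  ] [623.91 103.69  54.  ]
pad face [613.08  22.61  48.  ] [571.9   19.97  48.  ]
```

The pivot and handle both sit about 19 mm off what a plate-centred origin would give, so the origin is probably not the plate centre. I'll check against the anvil face.

Run:
```python
from geo import *
np.set_printoptions(precision=2,suppress=True)
cc=lambda X,Y:T(X,Y,(160,170),5); cq=lambda X,Y:T(X,Y,(240,190),4)
p0=np.array([592.75,51.65]);yaw=fit([("top",cc(35,103),(50,140,10)),("top",cc(662,42),(50,-140,10)),("top",cc(686,260),(-50,-140,10)),("top",cc(45,326),(-50,140,10)),
("scene",cq(43,165),(50,-140,10)),("scene",cq(178,45),(-50,-140,10)),("scene",cq(605,408),(-50,140,10)),("scene",cq(470,562),(50,140,10))],[430,0,0])[0][2]
print(yaw)
Ri=np.array([[np.cos(yaw),np.sin(yaw)],[-np.sin(yaw),np.cos(yaw)]])
L=lambda w:Ri@(w[:2]-p0)
for nm,v,px,z in [("anvil top +x","top",cc(611,93),50),("anvil -x","top",cc(621,190),50),("anv s -x","scene",cq(171,73),50),("anv s +x","scene",cq(115,122),50),
 ("pad t","top",cc(414,115),48),("pad t","top",cc(423,210),48),("pad s","scene",cq(302,185),48),("pad s","scene",cq(250,238),48),
 ("handle","top",cc(165,318),104),("handle","scene",cq(553,200),104),("pivot","top",cc(219,87),54),("pivot","scene",cq(353,372),54)]:
    print(nm,L(unproj(v,px,z)))
```

```text
0.06452805690162108
anvil top +x [  19.03 -113.49]
anvil -x [ -23.16 -113.43]
anv s -x [ -18.82 -115.83]
anv s +x [  19.8  -116.04]
pad t [ 18.5  -29.45]
pad t [-22.81 -29.85]
pad s [-20.05 -29.38]
pad s [ 17.45 -28.33]
handle [-66.78  69.48]
handle [-69.4   67.84]
pivot [37.54 51.12]
pivot [34.45 49.92]
```

The plate centre is at clamp y = +20: anvil, pivot and handle all agree to about 1 mm. That puts the pad about 85 mm from the anvil, within the 64–89 mm given. Next I'll fit the cluster pose and check the clearance to the chest.

Run:
```python
from geo import *
np.set_printoptions(precision=3,suppress=True)
ct=lambda X,Y:T(X,Y,(340,130),8); cs=lambda X,Y:T(X,Y,(130,120),7)
obs=[("top",ct(413,380),(20,25,40)),("top",ct(592,335),(20,-25,40)),("top",ct(642,470),(-20,-25,40)),("top",ct(463,524),(-20,25,40)),("top",ct(433,552),(-20,25,0)),
("scene",cs(314,160),(20,-25,40)),("scene",cs(517,155),(-20,25,40)),("scene",cs(435,238),(20,25,40)),("scene",cs(455,303),(20,25,0))]
for o in (obs,obs[:5],obs[5:]):
    p,r=fit(o,[622,-326,.2]); print(p,np.abs(r).max())
def tri(a,b):
    f=lambda P:np.concatenate([proj("top",P)[0]-a,proj("scene",P)[0]-b]); s=least_squares(f,[600,-400,100]);return s.x,s.fun
print(tri((459,180),(205,84)),tri((465,240),(160,108)))
print(tri((460,182),(160,107)),tri((465,240),(205,84)))
print(tri((488,165),(143,63)),tri((501,228),(196,36)))
```

```text
[ 622.361 -327.345    0.237] 1.8617828682984054
[ 623.307 -326.553    0.245] 0.6545600239291502
[ 620.569 -329.06     0.22 ] 1.014962470557009
(array([ 570.096, -361.656,  168.713]), array([-11.659,  12.012, -17.072,  -5.991])) (array([ 541.474, -533.049, -100.336]), array([ 12.56 , -12.822,  19.028,   6.645]))
(array([ 617.13 , -436.282,   59.037]), array([ 0.587, -0.629,  0.86 ,  0.308])) (array([ 495.091, -433.585,   53.182]), array([ 0.453, -0.445,  0.689,  0.236]))
(array([ 617.301, -438.868,  180.711]), array([ 1.115, -1.288,  1.717,  0.639])) (array([ 495.995, -438.845,  185.173]), array([-1.188,  1.25 , -1.915, -0.679]))
```

Run:
```python
from geo import *
np.set_printoptions(precision=3,suppress=True)
c=(622.4,-327.3,.237); o=[np.pi,0,c[2]+np.pi/2]
bot.move_ptp([350,-180,230],o); bot.grip(0.75,35)
bot.move_ptp([c[0],c[1],130],o); print(bot.get_state()['t'])
print(bot.movel([c[0],c[1],5],max_speed=120,threshold=8))
s=bot.get_state(); print(s['t'],s['tcp_pos'],s['contact_force'],s['qpos'])
im=imaging.capture("scene"); save(im,(120,40,280,220),4,"pics/s1a.png")
bot.grip(0.2,35); s=bot.get_state(); print(s['t'],s['opening'],s['contact_force'])
im=imaging.capture("scene"); save(im,(120,40,280,220),4,"pics/s1.png")
```

```text
3.2
False
4.3917 [ 623.12  -327.741    6.04 ] [ 0.19  -0.283  0.217] [-0.589  0.801  0.014  0.782  0.     0.745]
4.775 0.46407614291323646 [0.313 0.816 3.124]
```

View pics/s1.png

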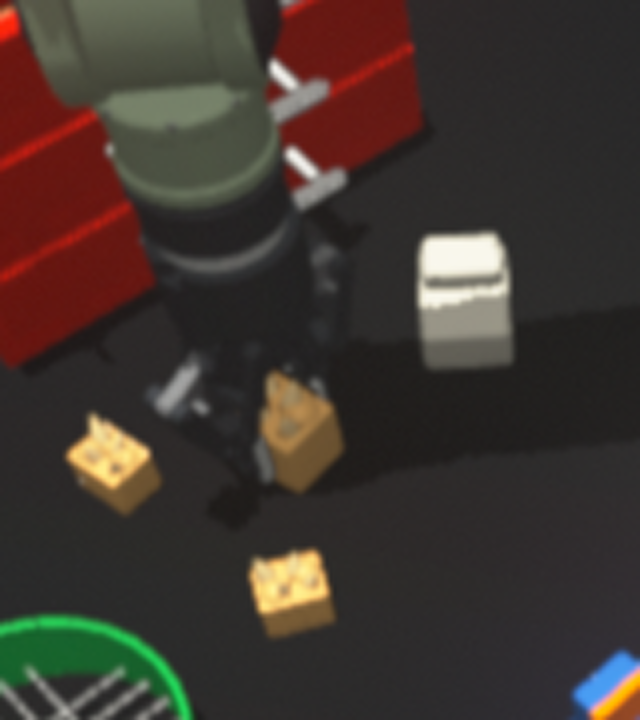

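Gripped at an opening of 0.464, which is 39.4 mm and matches the 40 mm width. Next I'll carry it to the bed and check before lowering.

Run:
```python
from geo import *
np.set_printoptions(precision=3,suppress=True)
s=bot.get_state()['tcp_pos']
bot.movel([s[0],s[1],150],max_speed=200)
st=bot.get_state(); print(st['t'],st['contact_force'],st['opening'])
yaw=.0645; o=[np.pi,0,yaw+np.pi/2]
bot.move_ptp([598.2,-33,140],o); bot.movel([598.2,-33,72],max_speed=120); bot.dwell(.2)
s=bot.get_state(); print(s['t'],s['tcp_pos'],s['orientation'],s['opening'])
save(imaging.capture("top"),(200,150,310,230),7,"pics/t2.png"); save(imaging.capture("scene"),(230,130,390,280),4,"pics/s2.png")
```

```text
5.7 [-0.727  0.393 -1.113] 0.4670182320184184
7.75 [599.008 -33.144  73.042] [3.14  0.    1.635] 0.460739347265001
```

View pics/t2.png

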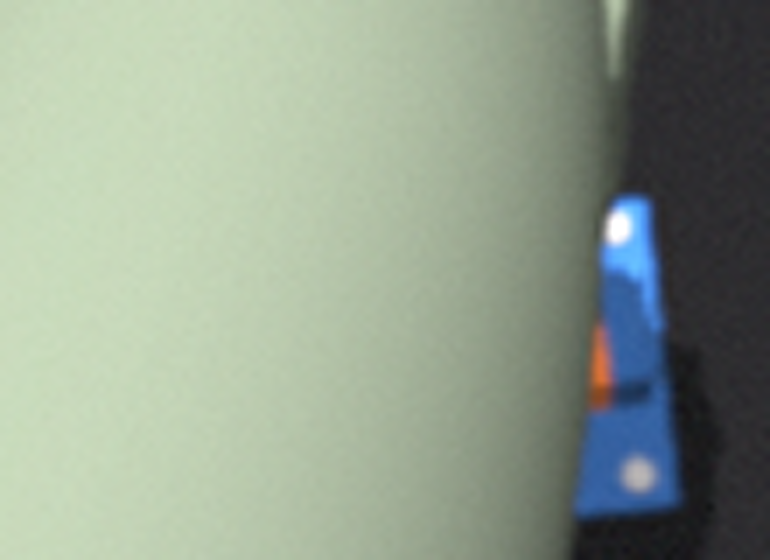

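View pics/s2.png

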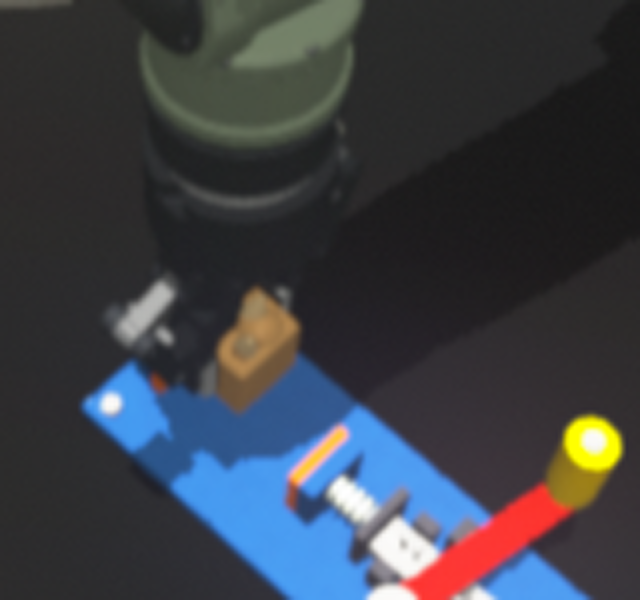

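Run:
```python
from geo import *
yaw=.0645;c,s=np.cos(yaw),np.sin(yaw)
im=cv2.imread("pics/s2.png")
im=cv2.resize(im[250:450,150:350],None,fx=3,fy=3,interpolation=cv2.INTER_CUBIC)
for dy in (0,):
  for L in [(20,25,0),(-20,25,0),(20,25,40),(-20,25,40),(-20,-25,40),(20,-25,40)]:
    P=[599+c*L[0]-s*L[1],-33.1+s*L[0]+c*L[1]+dy,L[2]+67]; q=proj("scene",P)[0]; q=((q-np.array([230,130])+.5)*4-np.array([150,250]))*3; print(L,q.round())
    cv2.drawMarker(im,tuple(int(v) for v in q),(0,255,0),0,20,1)
cv2.imwrite("pics/s2b.png",im)
```

```text
(20, 25, 0) [263. 516.]
(-20, 25, 0) [439. 353.]
(20, 25, 40) [270. 401.]
(-20, 25, 40) [455. 232.]
(-20, -25, 40) [217.  31.]
(20, -25, 40) [ 32. 192.]
```

View pics/s2b.png

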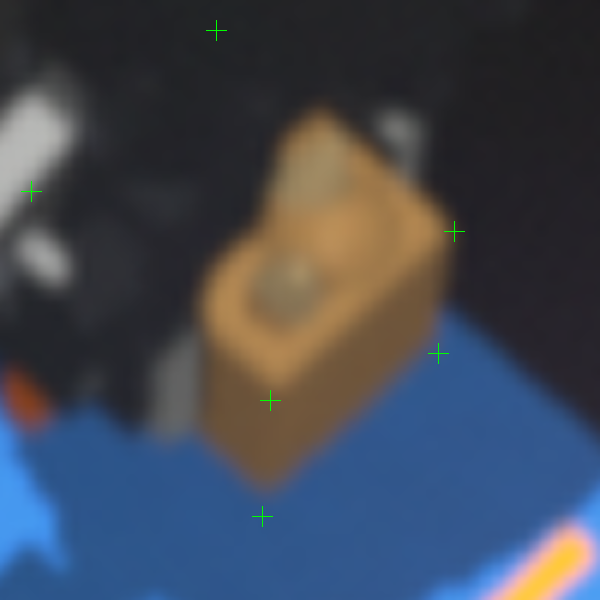

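The held cluster is within 1–2 mm of the prediction: the lower corner is seen at crop (265,492) against (263,516) predicted, and it is square to the clamp. I'll lower it with a 1 mm correction.

Run:
```python
from geo import *
np.set_printoptions(precision=3,suppress=True)
bot.movel([597.6,-32,30],max_speed=120)
hit=bot.movel([597.6,-32,10],max_speed=25,threshold=4)
s=bot.get_state(); print(hit,s['t'],s['tcp_pos'],s['contact_force'])
bot.grip(0.75); s=bot.get_state(); print(s['t'],s['tcp_pos'],s['contact_force'],s['opening'])
bot.movel([597.6,-32,160],max_speed=150)
bot.move_ptp([480,115,190],[np.pi,0,.0645+np.pi/2])
print(bot.get_state()['t'])
save(imaging.capture("top"),(160,150,310,250),5,"pics/t3.png"); save(imaging.capture("scene"),(230,180,390,300),5,"pics/s3.png")
```

```text
True 8.9417 [597.515 -31.997  15.705] [-0.025  0.345  5.052]
9.3 [596.611 -31.806  14.831] [-0.016  0.206 -0.558] 0.751932484452872
11.2
```

View pics/t3.png

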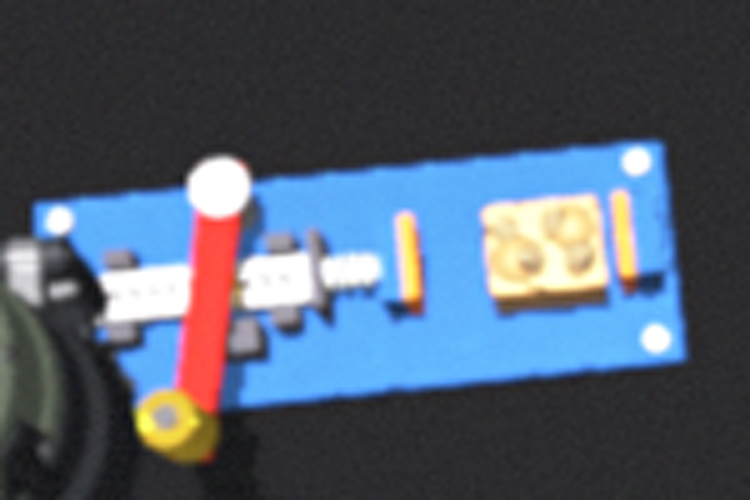

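View pics/s3.png

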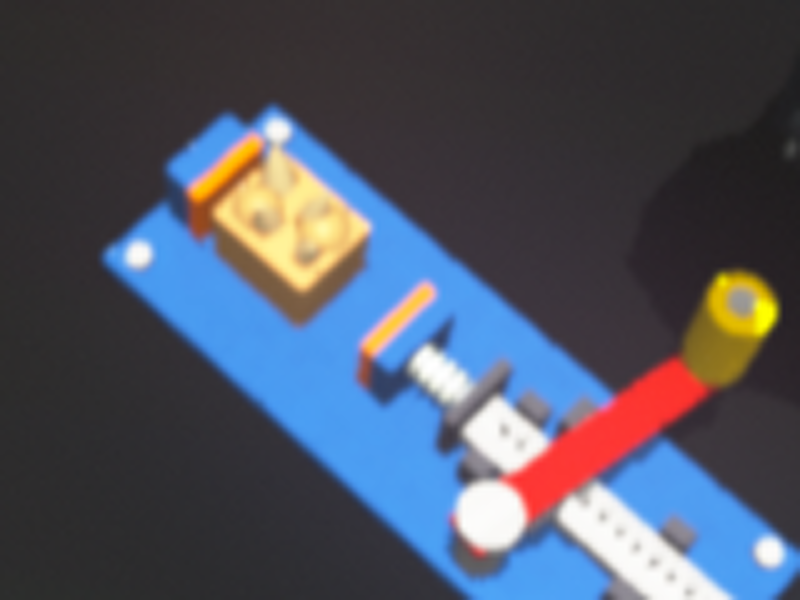

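The cluster is seated square on the bed, with a small gap to the anvil (top crop 607 against 613) and a clear gap to the pad. Now I'll take the handle, with the jaws along the clamp's y.

```bash
cat >> geo.py <<'E'
YAW=.0645; O=np.array([594.0,31.9]); HO=[np.pi,0,YAW+np.pi]
RC=np.array([[np.cos(YAW),-np.sin(YAW)],[np.sin(YAW),np.cos(YAW)]])
OFF=np.zeros(2)   # clamp-frame correction of the handle
def hp(t,z=62,off=None,dr=0):
    a=t-.18; l=np.array([36,70])+105*np.array([-np.cos(a),-np.sin(a)])+(OFF if off is None else np.array(off))
    w=O+RC@l; return [w[0],w[1],z]
def fc():
    s=bot.get_state(); f=s['contact_force']; return np.r_[RC.T@f[:2],f[2]], RC.T@(s['tcp_pos'][:2]-O)-np.array([36,70])
E
python3 - <<'E'
from geo import *
np.set_printoptions(precision=2,suppress=True)
print(hp(0))
bot.move_ptp(hp(0,150),HO); print(bot.get_state()['t'],bot.get_state()['qpos'])
print(bot.movel(hp(0,62),max_speed=100,threshold=6)); bot.dwell(.2); print(fc())
bot.grip(0.1,30); bot.dwell(.2); s=bot.get_state(); print(s['t'],s['opening']*85,fc(),s['tcp_pos'])
save(imaging.capture("scene"),(230,180,390,300),5,"pics/s4.png")
E
```

```text
[np.float64(521.1128562811115), np.float64(116.17538604114193), 62]
12.7 [ 0.08  0.37 -0.36  0.85 -0.    0.02]
False
(array([ 0.53, -0.19, -0.65]), array([-102.8 ,   18.79]))
14.575 23.197234116335046 (array([-1.22,  1.17,  4.11]), array([-103.22,   18.89])) [521.19 116.27  62.2 ]
```

View pics/s4.png

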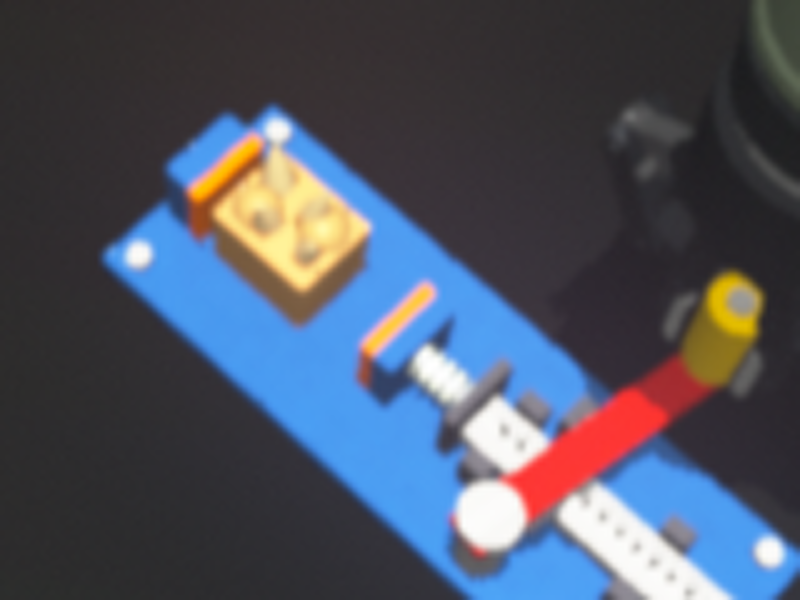

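The handle is held at 23.2 mm across the pads (24 mm nominal) with almost no side force. First stroke.

```bash
cat >> geo.py <<'E'
def stroke(tmax=.333,t0=-.005,v=60,settle=.3):
    for t in (tmax/2,tmax): bot.movel(hp(t),max_speed=v)
    bot.dwell(settle); a=[fc()]; bot.dwell(.1); a.append(fc())
    for t in (tmax/2,t0): bot.movel(hp(t),max_speed=v)
    bot.dwell(.2); b=fc(); s=bot.get_state()
    print("out",a[0][0],a[1][0],"at",a[1][1],"| back",b[0],b[1],"op",s['opening']*85,"t",s['t'])
E
python3 - <<'E'
from geo import *
np.set_printoptions(precision=2,suppress=True)
stroke()
save(imaging.capture("scene"),(230,180,390,300),5,"pics/s5.png")
E
```

```text
out [-1.03  2.05  5.12] [-1.11  1.57  5.21] at [-103.59  -15.86] | back [-1.17  1.42  5.78] [-103.18   19.1 ] op 22.91751851859433 t 17.0
```

View pics/s5.png

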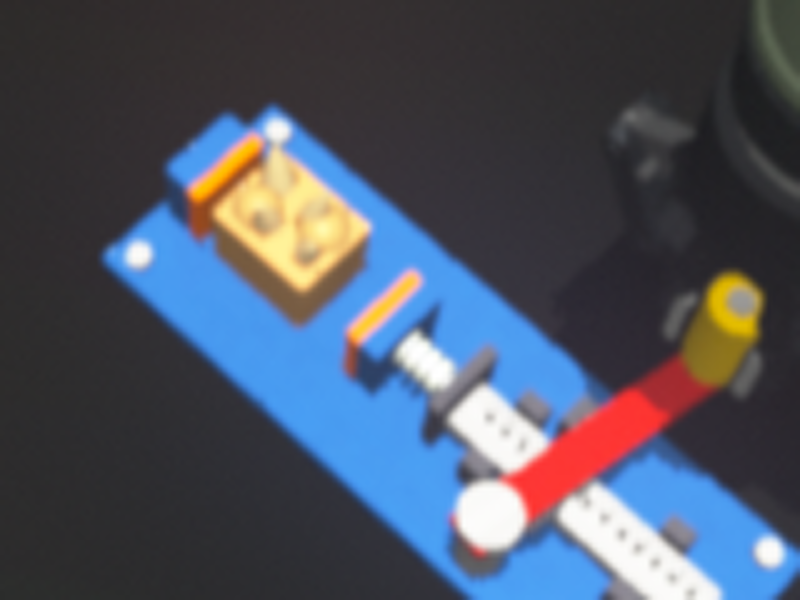

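The pad advanced one tooth, from crop (433,288) to (415,277), with about 2 N at the handle. I'll run more strokes with an automatic stop.

```bash
sed -i 's/^    print("out"/    global LAST; LAST=max(a[0][0][1],a[1][0][1])\n    print("out"/' geo.py
python3 - <<'E'
import geo
from geo import *
np.set_printoptions(precision=2,suppress=True)
for i in range(3):
    stroke()
    if geo.LAST>4.5: break
save(imaging.capture("scene"),(230,180,390,300),5,"pics/s6.png")
E
```

```text
out [-1.09  1.6   5.29] [-0.83  1.76  5.79] at [-103.57  -16.08] | back [-1.9   1.28  6.88] [-103.22   19.08] op 23.266222430140353 t 19.4333
out [-1.56  1.47  6.11] [-0.46  1.83  5.42] at [-103.54  -16.16] | back [-2.24  1.28  6.03] [-103.2    19.06] op 23.000886239592056 t 21.8167
out [-0.51  1.47  5.59] [0.29 2.05 5.81] at [-103.57  -16.1 ] | back [-2.24  1.81  6.64] [-103.2    19.09] op 23.300728302948094 t 24.2
```

View pics/s6.png

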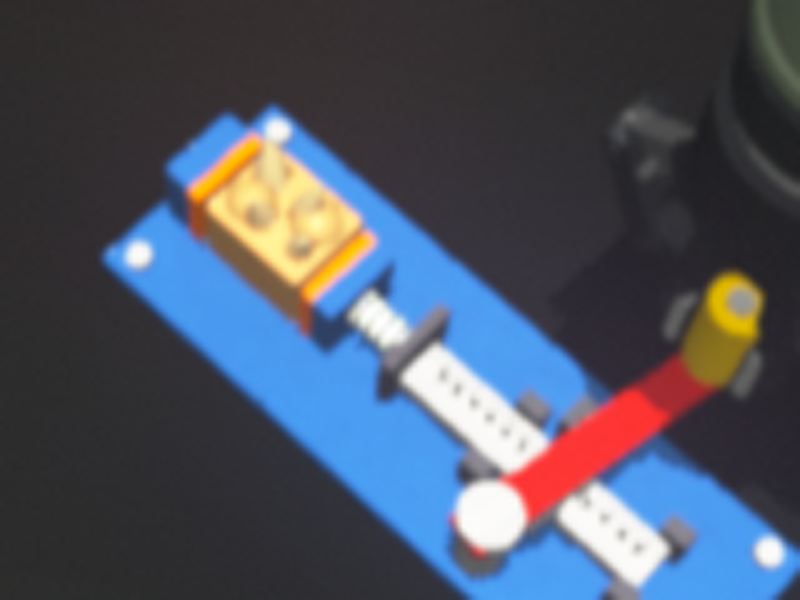

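Four teeth in, the pad has reached the cluster and pushed it against the anvil face, and the handle is still at free-jaw force. One stroke at a time from here.

Run:
```python
from geo import *
np.set_printoptions(precision=2,suppress=True)
stroke()
save(imaging.capture("scene"),(230,180,390,300),5,"pics/s7.png")
```

```text
out [-1.49  5.28  5.5 ] [-0.98  4.93  6.15] at [-103.77  -14.91] | back [-1.33  1.47  6.2 ] [-103.19   19.07] op 22.95502152781158 t 26.6333
```

View pics/s7.png

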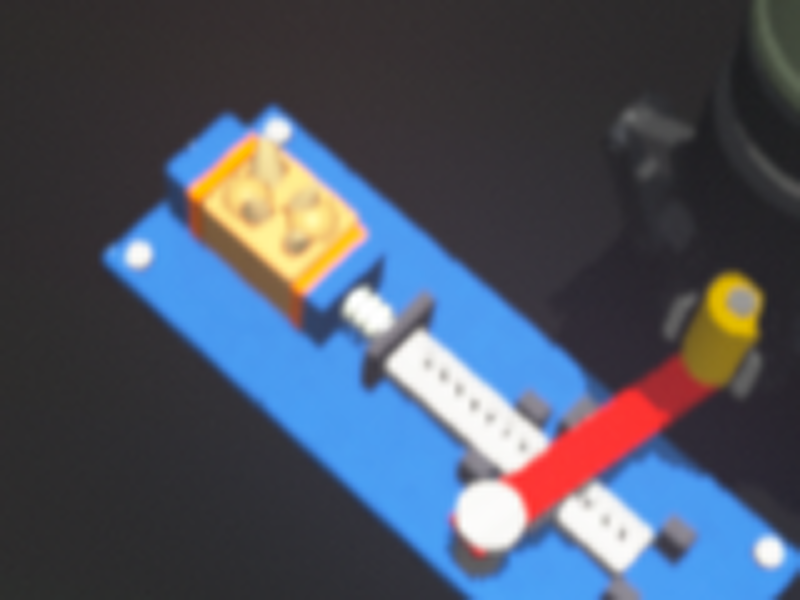

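This was the first pinch, about 5 N, with the arm sagging 1 mm short under load. On the next stroke I'll close the loop on measured TCP so the stroke really reaches 0.33.

Run:
```python
from geo import *
np.set_printoptions(precision=2,suppress=True)
for t in (.17,.333): bot.movel(hp(t),max_speed=60)
bot.dwell(.3); t=.333
for i in range(6):
    f,p=fc(); print(round(t,3),f,p)
    if p[1]<=-15.6: break
    t+=min(.02,max(.004,(p[1]+15.9)/105)); bot.movel(hp(t),max_speed=40); bot.dwell(.25)
bot.dwell(.1); print(fc())
for t in (.17,-.005): bot.movel(hp(t),max_speed=60)
bot.dwell(.2); s=bot.get_state(); print("back",fc(),s['opening']*85,s['t'])
save(imaging.capture("scene"),(230,180,390,300),5,"pics/s8.png")
```

```text
0.333 [-2.03 11.03  6.7 ] [-104.04  -13.25]
0.353 [-2.05 12.42  6.34] [-103.82  -14.83]
0.363 [-3.06 12.7   6.98] [-103.71  -15.55]
0.367 [-2.77 12.96  7.92] [-103.66  -15.79]
(array([-2.21, 14.23,  7.08]), array([-103.68,  -15.8 ]))
back (array([-1.96,  2.38,  6.47]), array([-103.22,   19.01])) 23.31704040477153 30.625
```

View pics/s8.png

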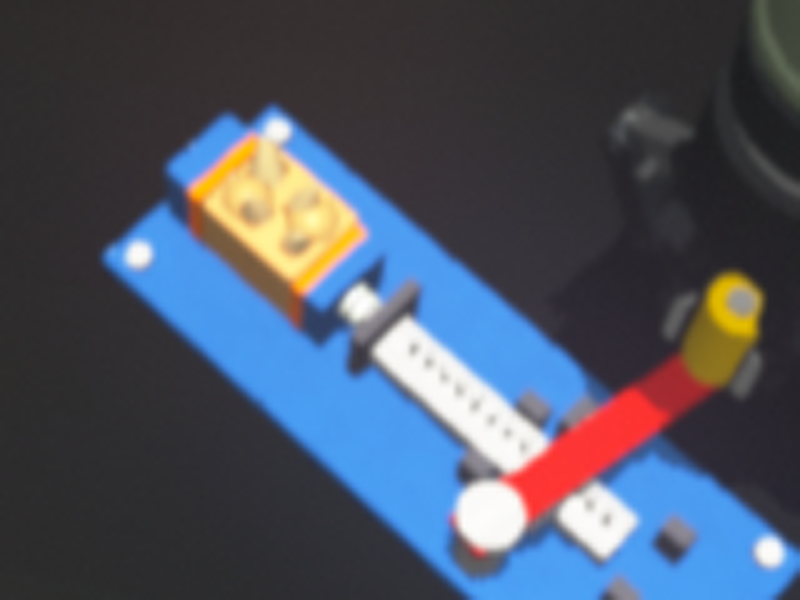

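The stroke took about 13 N held at 0.33, inside the 11–15 N "right" band. The rack moved one more tooth, with its end going from crop (655,540) to (637,520), and it held. I'll release the handle and back off.

Run:
```python
from geo import *
np.set_printoptions(precision=2,suppress=True)
bot.movel(hp(0.0),max_speed=40); bot.grip(0.75); bot.dwell(.2); print(fc())
bot.movel(hp(0,180),max_speed=120)
bot.move_ptp([400,220,230],HO); bot.dwell(.3)
s=bot.get_state(); print(s['t'],s['contact_force'],s['tcp_pos'])
save(imaging.capture("scene"),(230,180,390,300),5,"pics/s9.png"); cv2.imwrite("pics/t9.png",imaging.capture("top"))
```

```text
(array([ 0.7 , -1.03, -0.59]), array([-103.32,   18.8 ]))
33.7333 [-0.36 -0.53 -0.37] [400.64 219.28 229.43]
```

View pics/s9.png

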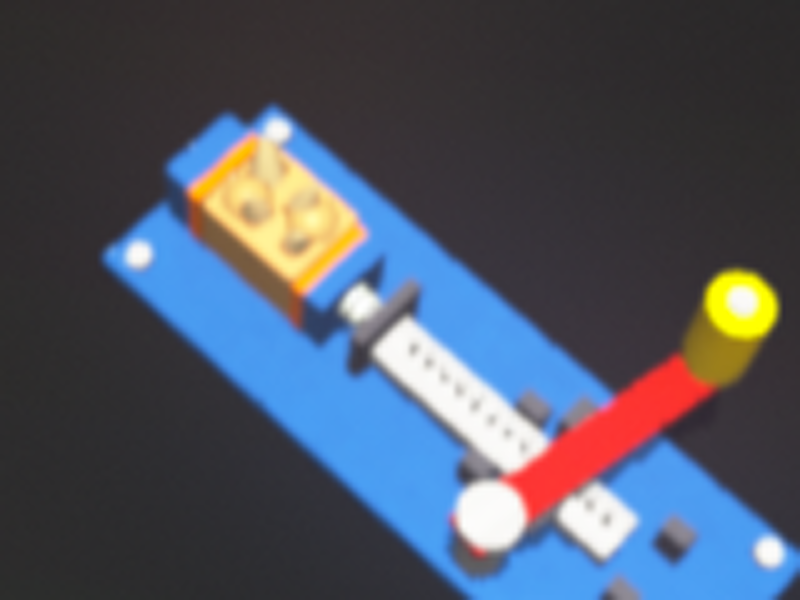

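View pics/t9.png

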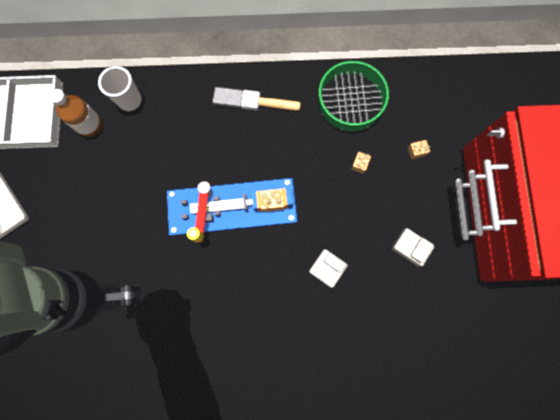

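The cluster is clamped teeth up at (271,199) in the top view and the lever is back at rest with the handle at (194,235). The offcuts at (328,268) and (414,247) and the small clusters have not moved, and the robot is clear.

```bash
python3 -c "
from bench import bot
bot.sign_off()"
```

```text
the job is handed in; nothing more can be done
```

The job is done and handed in at about 34 s of the 72 s allowed. The largest cluster (top face about 40 x 50 mm in the images) is clamped teeth up on the bed, between the two orange faces.

- **Pumping:** I took six full strokes. The first four took about 2 N with the jaw free, the fifth took about 5 N at first pinch, and the sixth took 13–14 N held at 0.33. I stopped there, inside the 11–15 N band for the right hold.
- **Last checks:** The rack kept its tooth after the last stroke, and the lever is back at rest and released. The offcuts and small clusters have not moved, and the robot was clear and reading about zero force.
- **Disagreements:**
  - The clamp's origin turned out to be about 20 mm off its plate's centre. I corrected this from the anvil, pivot and handle.
  - The two cameras differed by 1–4 mm.
  - On the fifth stroke the arm sagged about 1 mm short of 0.33 under load, but the rack still moved a tooth. I corrected for the sag on the sixth.

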